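# Close the steeping canister

## Robot

A 6-joint arm with a two-finger parallel gripper is mounted at the origin on the work surface. World frame = base frame: x ahead of the robot, y to its left, z up, the work surface at z = 0. Lengths are in m, angles in rad, forces in N, time in s.
With the tool pointing down it reaches from about 0.25 to 0.775 m from the base axis. Payload 4 kg.
Tool frame: the origin (TCP) lies on the centre line of the jaws, within the pads' length; the fingertips stand 22 mm ahead of it and the grasp point (between the pads) lies 3 mm ahead of it; z points along the fingers, y is the direction in which the jaws open and shut (so a half turn about z gives the same grasp; the last joint's range is limited). The gripper opens to 94 mm and grips with 3 to 60 N. Pads are 16 mm wide; open, the fingers measure 119 mm over their backs; the gripper's body (75 mm by 177 mm) begins 78 mm behind the grasp point.
Start: joints at [1.194, 0.087, 1.371, -0, 1.684, -0.103], TCP at [0.149, 0.53, 0.228] pointing down, gripper open.
Joint ranges: [-3.1, 3.1], [-0.76, 2.03], [0.27, 2.55], [-1.08, 4.22], [0.17, 2.65], [-2.57, 2.57]. Speed limits (rad/s): [2.79, 2.79, 3.14, 3.14, 3.14, 3.14].

## Interface

Orientations are given as [roll, pitch, yaw] about the fixed x, y, z axes, in that order (R = Rz(yaw) Ry(pitch) Rx(roll)).
In Python, from bench import robot gives the robot as it stands. The module is installed in compiled form; this text tells all that it offers.
- The arm moves only by the shell command python3 -m inch 'ROWS'. ROWS is JSON, a list of rows, each an object with "linear": the shift along the world's x, y, z scaled (see below), a list of three; "twist": the turn about the world's z scaled (see below); "gripper": the opening, from 0 (shut) to 1 (fully open). In form: [{"linear": [x, y, z], "twist": twist, "gripper": gripper}, ...]. A call has 1 to 10 rows; each row is the pose to reach, as a shift and turn from the pose commanded when the call began; what a row does not reach only later rows make up. The controller multiplies each number of a shift by 0.1 m and each number of a turn by 60 degrees. A row lasts 1/12 s, in which the tool goes at most 41.7 mm and 7.16 degrees, less where a joint would pass 70% of its speed; a pose out of reach is approached as far as the arm can. A call with a number of a shift or a turn outside -1 to 1 is refused whole. A call with a gripper value outside its range is refused whole. The fingers move at their own pace and stop on an object; the grip force is fixed at half the most. Time passes only in rows, so rows that repeat a pose let the fingers close. It gives the time, the measured TCP pose, the force and the opening at its end, in the units of the state.
- robot.get_obs(): the state, without advancing time (a new reading comes with each control period).
- robot.snapshot(name): name is "scene" or "top"; returns a dict with "image" (384x512x3 uint8, red, green, blue), "depth" (384x512 float32, m along the optical axis (not along the pixel's ray), 0 where there is no reading), "mtx" (3x3 intrinsics, pixels), "rvec" (rotation vector, rad) and "tvec" (3), from world to camera coordinates, as OpenCV has them. Camera axes: x right, y down, z forward; pixel columns grow to the right and rows downward; lengths in m; the calibration is good to about 2 mm. A picture is of the moment at which its call begins.
- robot.close_job(): hands the job in, once; it reports no verdict.
The state is a dict: "time": time; "joint_positions": joint angles; "qvel": joint speeds; "joint_torque": joint torques, N m; "tool_pos": TCP position; "ee_rot": TCP orientation; "wrist_force": force on the tool from outside, world axes, zero at the start; "wrist_torque": the same for the moment, N m; "width": finger opening in m.
Only numpy, scipy, OpenCV 4.12 (cv2) and the standard library are available. Lean on these libraries where they do the work, as an engineer would, in place of code of your own. Each camera call takes 0.05 s, during which the arm holds its last target.

## Task

The lid of the low steeping canister lies askew because its key is riding on the rim. Turn the lid on the rim by its bar grip, without lifting it off the canister, until the key drops into the notch, then seat it flat all the way round and let go. Leave the tall closed canister and the conical flask standing where they are.

Things in the scene. Friction and masses are not known exactly. Their poses are not given: they have to be found in the camera images.
- lid: Loose steel lid, 0.25-0.5 kg (sizes in mm): plate 116 across, 6 thick; origin: centre of its underside. Black bar grip on top along lid x: 64 long, 14 wide, up to z = 42. One key, 12 wide, points along +x to 72 from the centre, 8 below the plate. Spigot below, 80 across, 16 deep, bore 92. At start the key rests on the rim (lid tilts 4 deg), 35-75 deg counter-clockwise (from above) of the notch.
- canister: Low aluminium canister fixed to the bench; origin: centre of its underside. Flat rim top at z = 90 mm, 124 mm across. One notch, 38 mm wide, 10 mm deep, cut in the rim at its +x side between two lugs that stick out like a fork to 74 mm from the centre. Seated lid: its origin at (0, 0, 90 mm) here, its x along this x (key fits to about 10 degrees either way).
- tall_canister: Bystander: tall narrow aluminium canister, already closed, with a round black knob instead of a bar; loose, 1.3 kg, 104 mm across the rim (lugs and key reach 65 mm from the centre), 160 mm high with the knob. Origin: centre of its underside. It stands beside the low one, on either side.
- flask: Bystander: clear glass conical flask with a black rubber stopper, loose, 80 mm across the foot, 125 mm high, 0.25 kg. Origin: centre of its underside. Stands beyond the canisters.
Not all that is in view belongs to the job. Leave any green or purple look-alike of the lid alone.

How it is judged:
At the end, for the whole second after the job is handed in: The lid lies at rest and flat (within 2 degrees) on the low canister's rim, its underside at rim height (at most 2.5 mm above it), centred within 12 mm, its key in the notch (lid and notch aligned within 17 degrees) (horizontal distance between lid and canister below 0.012 m and z of lid in the frame of canister between 0.086 and 0.0925 m and angle between lid's own z axis and vertical below 0.035 rad and angle between the x axis of lid and the x axis of canister, either way round below 0.3 rad and linear speed of lid below 0.02 m/s); the robot touches nothing.
It fails at once if the lid is lifted off the canister (22 mm or more above its seat) (z of lid in the frame of canister above 0.112 m).
It fails at once if the tall canister is pushed more than 25 mm away or tipped (distance of tall_canister from where it was at the start of the episode above 0.025 m or angle between tall_canister's own z axis and vertical above 0.35 rad).
It fails at once if the flask is pushed more than 25 mm away or tipped (distance of flask from where it was at the start of the episode above 0.025 m or angle between flask's own z axis and vertical above 0.35 rad).
It also fails if it takes over 32 s, if anything falls off the work surface, if the arm or the gripper's body presses on something with over 40 N, if the wrist force passes 120 N, or if a joint passes its speed limit or range.

## Working session

There is one attempt and no reset: what is moved stays moved. The work goes in short steps, Python scripts to look and compute and a shell command to move; the robot and the scene stay as the last step left them, time stands still between calls to the robot, and variables do not carry over. Pictures are saved under pics/ and viewed, and the job is handed in when it is done.

```bash
mkdir -p pics; cat > h.py <<'E'
import numpy as np,cv2
from bench import robot
def snap(n,f):
    s=robot.snapshot(n); cv2.imwrite('pics/'+f,cv2.cvtColor(s['image'],cv2.COLOR_RGB2BGR)); np.savez('/tmp/'+f+'.npz',**s); return s
def pts(s):
    d=s['depth'];K=s['mtx'];R,_=cv2.Rodrigues(np.array(s['rvec'],float));t=np.array(s['tvec'],float).reshape(3)
    v,u=np.indices(d.shape)
    c=np.stack([(u-K[0,2])/K[0,0]*d,(v-K[1,2])/K[1,1]*d,d],-1)
    w=(c-t)@R; w[d==0]=np.nan; return w
E
python3 - <<'E'
from h import *
for n in('top','scene'): snap(n,n+'0.png')
o=robot.get_obs();print(o)
E
```

```text
{'time': 0.1, 'joint_positions': array([ 1.19391782e+00,  8.79169295e-02,  1.37207385e+00, -1.09668077e-06,
        1.68358900e+00, -1.03137289e-01]), 'qvel': array([ 0.00029484, -0.00244913, -0.00315882, -0.00129834, -0.00038928,
       -0.00048829]), 'joint_torque': array([ 2.20286347e-03, -3.41254520e+01, -3.03299367e+01,  7.20092375e-02,
        3.04704043e-02, -9.12262726e-05]), 'tool_pos': array([0.14854738, 0.52910642, 0.22641643]), 'ee_rot': array([-3.13961597e+00, -2.03499349e-04,  2.86785111e+00]), 'wrist_force': array([-0.32125098, -0.7906432 , -0.40520376]), 'wrist_torque': array([-0.00648171,  0.00917653,  0.01507203]), 'width': 0.0938149815959799}
```

View pics/top0.png

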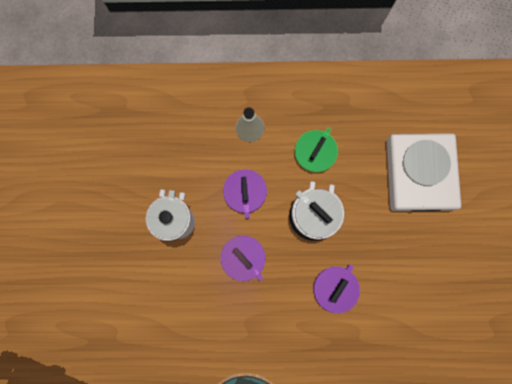

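View pics/scene0.png

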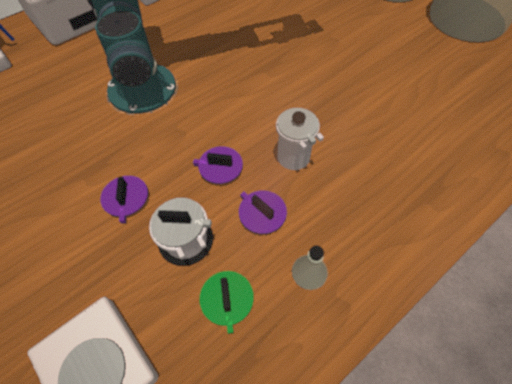

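The top view shows the low canister near (318,213), its lugs near (312,186) and (331,188), and the lid key near (302,196). The tall canister is at (170,218) and the flask at (250,122). Next I zoom in and measure.

```bash
python3 - <<'E'
from h import *
for n,b in(('top',(270,165,370,260)),('scene',(135,185,225,270))):
    s=dict(np.load(f'/tmp/{n}0.png.npz'));w=pts(s);im=s['image']
    x0,y0,x1,y1=b
    cv2.imwrite(f'pics/{n}0c.png',cv2.resize(cv2.cvtColor(im[y0:y1,x0:x1],cv2.COLOR_RGB2BGR),None,fx=6,fy=6,interpolation=cv2.INTER_CUBIC))
    R,_=cv2.Rodrigues(s['rvec'].astype(float));print(n,'cam',-R.T@s['tvec'].reshape(3),s['mtx'][0,0])
    roi=w[y0:y1,x0:x1].reshape(-1,3);c=im[y0:y1,x0:x1].reshape(-1,3).astype(int)
    r=np.hypot(*(roi[:,:2]-np.nanmedian(roi[roi[:,2]>.08][:,:2],0)).T)
    br=(c.min(1)>110)&(r<.1)
    pl=roi[br&(roi[:,2]>.085)&(roi[:,2]<.115)&(r<.06)]
    A=np.c_[pl[:,:2],np.ones(len(pl))];k=np.linalg.lstsq(A,pl[:,2],rcond=None)[0]
    print('plane',k, 'tilt',np.degrees(np.hypot(k[0],k[1])),'minmax',pl.min(0),pl.max(0))
    bar=roi[(roi[:,2]>.12)&(roi[:,2]<.15)&(c.max(1)<90)&(r<.08)];print('bar',len(bar),bar.mean(0),bar.min(0),bar.max(0))
    (q,sz,a)=cv2.minAreaRect(bar[:,:2].astype(np.float32));print(q,sz,a)
    e=np.linalg.eigh(np.cov(bar[:,:2].T))[1][:,1];print('bar dir',np.degrees(np.arctan2(e[1],e[0])))
s=dict(np.load('/tmp/top0.png.npz'));w=pts(s)
for (u,v) in((302,196),(312,186),(331,188),(318,200),(165,217),(250,122),(330,205),(245,190)):print(u,v,w[v,u])
E
```

```text
top cam [ 0.41275688 -0.03661108  1.05624587] 395.2395960785444
plane [0.0612585  0.01707905 0.07129215] tilt 3.643713323560811 minmax [ 0.44505846 -0.2401633   0.08547082] [ 0.5628278  -0.12242447  0.10753297]
bar 157 [ 0.50397239 -0.18228632  0.13417574] [ 0.48038009 -0.2072142   0.12028824] [ 0.52744055 -0.1592599   0.14099464]
(0.5040780901908875, -0.18299153447151184) (0.06043701991438866, 0.011639476753771305) 44.36320495605469
bar dir 45.41574612260846
scene cam [ 0.88176913 -0.26470876  0.78912221] 360.52537910667854
plane [-0.00633036  0.06202147  0.11293137] tilt 3.5720308093561757 minmax [ 0.46098602 -0.24321004  0.0853733 ] [ 0.57950234 -0.12472788  0.10595426]
bar 243 [ 0.51029223 -0.18364958  0.13162509] [ 0.48337228 -0.20817165  0.12001333] [ 0.53253509 -0.15928042  0.13827466]
(0.5078864693641663, -0.183367520570755) (0.06276439875364304, 0.012416280806064606) 45.067317962646484
bar dir 45.07974996981252
302 196 [ 0.54621043 -0.14411626  0.10346678]
312 186 [ 0.57270331 -0.17067986  0.09113649]
331 188 [ 0.5676759  -0.21754899  0.08939816]
318 200 [ 0.53651389 -0.18296436  0.10092372]
165 217 [0.49166077 0.17485219 0.16184605]
250 122 [ 0.73791664 -0.01821228  0.09195095]
330 205 [ 0.52443546 -0.21210513  0.09823828]
245 190 [ 0.56918843 -0.00412734  0.05661856]
```

View pics/top0c.png

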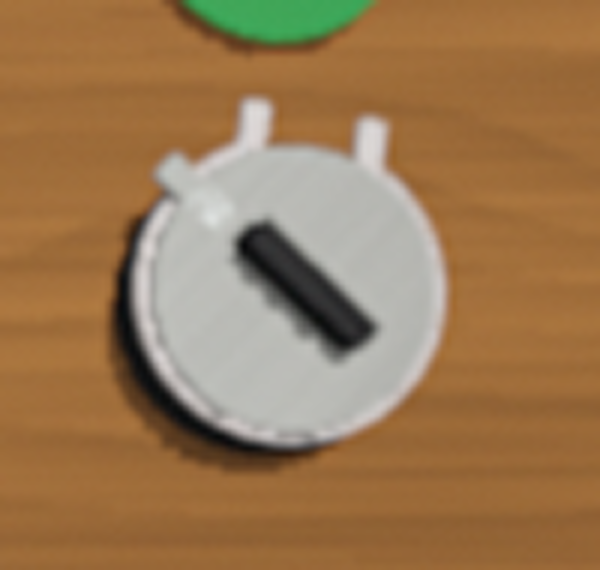

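View pics/scene0c.png

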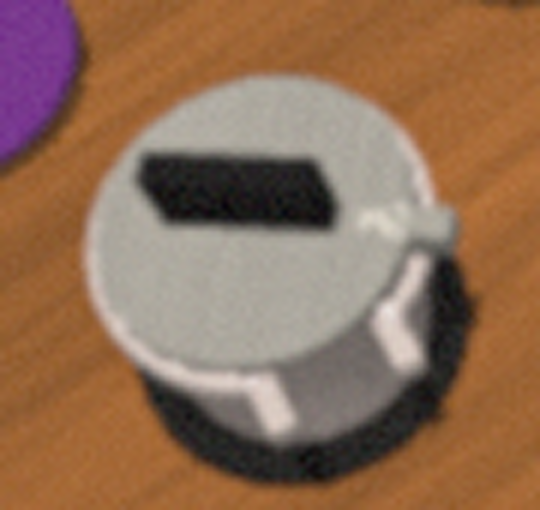

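```bash
cat >> h.py <<'E'
def ray(s,u,v,z):
    K=s['mtx'];R,_=cv2.Rodrigues(np.array(s['rvec'],float));t=np.array(s['tvec'],float).reshape(3)
    c=-R.T@t; d=R.T@np.linalg.solve(K,[u,v,1.]); return (c+d*(z-c[2])/d[2])[:2]
E
python3 - <<'E'
from h import *
s=dict(np.load('/tmp/top0.png.npz'))
f=lambda X,Y,z:ray(s,270+(X+.5)/6-.5,165+(Y+.5)/6-.5,z)
L=f(256,100,.09);Rr=f(373,120,.09);Lb=f(250,145,.09);Rb=f(370,165,.09)
print(L,Rr,Lb,Rb)
rim=np.array([f(*p,.09) for p in((133,290),(447,290),(285,447),(180,405),(400,400),(150,220),(440,240))])
A=np.c_[2*rim,np.ones(len(rim))];k=np.linalg.lstsq(A,(rim**2).sum(1),rcond=None)[0];c=k[:2];print('c',c,np.sqrt(k[2]+c@c))
n=(L+Rr)/2-c;print('notch',np.degrees(np.arctan2(n[1],n[0])),np.hypot(*n))
d=(L+Rr-Lb-Rb);print('lug dir',np.degrees(np.arctan2(d[1],d[0])))
e=L-Rr;print('perp',np.degrees(np.arctan2(-e[0],e[1])),np.hypot(*e))
key=f(170,165,.1)-c;print('key',np.degrees(np.arctan2(key[1],key[0])),np.hypot(*key))
s2=dict(np.load('/tmp/scene0.png.npz'))
g=lambda X,Y,z:ray(s2,135+(X+.5)/6-.5,185+(Y+.5)/6-.5,z)
print('scene lugs',g(285,430,.09),g(412,365,.09))
# bar tops
for ss in(s,s2):
    w=pts(ss);m=(w[...,2]>.128)&(w[...,2]<.16)&(ss['image'].max(2)<90)&(np.hypot(w[...,0]-.505,w[...,1]+.18)<.06)
    p=w[m];print(p.mean(0),np.percentile(p[:,2],[5,50,95]))
print(robot.get_obs()['ee_rot'])
E
```

```text
[ 0.58480155 -0.17176252] [ 0.57611151 -0.21956083] [ 0.56602508 -0.16881416] [ 0.55739186 -0.21771663]
c [ 0.50628933 -0.18334769] 0.06392630026939038
notch -9.426827966986094 0.07518249586804379
lug dir -7.283746546078198
perp -10.304197636751109 0.04858183874818802
key 44.09872468715209 0.0697960033325369
scene lugs [ 0.5780618  -0.21734555] [ 0.58664547 -0.17028137]
[ 0.50421578 -0.18267337  0.13522953] [0.13034666 0.13556781 0.13865917]
[ 0.50922288 -0.18343392  0.13393949] [0.12969411 0.13412045 0.1372736 ]
[-3.13961597e+00 -2.03499349e-04  2.86785111e+00]
```

```bash
python3 -m inch '[{"linear":[0.45,-0.89,0],"twist":-0.25,"gripper":1},{"linear":[0.45,-0.89,0],"twist":-0.25,"gripper":1},{"linear":[0.45,-0.89,0],"twist":-0.25,"gripper":1},{"linear":[0.45,-0.89,0],"twist":-0.25,"gripper":1}]'
```

```text
time: 0.43
tool_pos: [0.1948, 0.438, 0.2273]
ee_rot: [-3.141, 0.001, 2.602]
wrist_force: [-0.2, 1.2, -0.5]
width: 0.0939
```

```bash

python3 -m inch '[{"linear":[0.45,-0.89,0],"twist":-0.25,"gripper":1},{"linear":[0.45,-0.89,0],"twist":-0.25,"gripper":1},{"linear":[0.45,-0.89,0],"twist":-0.25,"gripper":1},{"linear":[0.45,-0.89,0],"twist":-0.25,"gripper":1}]'
python3 -m inch '[{"linear":[0.45,-0.89,0],"twist":-0.25,"gripper":1},{"linear":[0.45,-0.89,0],"twist":-0.25,"gripper":1},{"linear":[0.45,-0.89,0],"twist":-0.25,"gripper":1},{"linear":[0.45,-0.89,0],"twist":-0.25,"gripper":1}]'
python3 -m inch '[{"linear":[0.45,-0.89,0],"twist":-0.25,"gripper":1},{"linear":[0.45,-0.89,0],"twist":-0.25,"gripper":1},{"linear":[0.45,-0.89,0],"twist":-0.25,"gripper":1},{"linear":[0.45,-0.89,0],"twist":-0.25,"gripper":1}]'
python3 -m inch '[{"linear":[0.45,-0.89,0],"twist":-0.25,"gripper":1},{"linear":[0.45,-0.89,0],"twist":-0.25,"gripper":1},{"linear":[0.45,-0.89,0],"twist":-0.25,"gripper":1},{"linear":[0.45,-0.89,0],"twist":-0.25,"gripper":1}]'
python3 -m inch '[{"linear":[0.45,-0.89,0],"twist":-0.25,"gripper":1},{"linear":[0.45,-0.89,0],"twist":-0.25,"gripper":1},{"linear":[0.45,-0.89,0],"twist":-0.25,"gripper":1},{"linear":[0.45,-0.89,0],"twist":-0.25,"gripper":1}]'
python3 -m inch '[{"linear":[0.45,-0.89,0],"twist":-0.25,"gripper":1},{"linear":[0.45,-0.89,0],"twist":-0.25,"gripper":1},{"linear":[0.45,-0.89,0],"twist":-0.25,"gripper":1},{"linear":[0.45,-0.89,0],"twist":-0.25,"gripper":1},{"linear":[0.45,-0.89,0],"twist":-0.25,"gripper":1},{"linear":[0.45,-0.89,0],"twist":-0.25,"gripper":1}]'
```

```text
time: 0.77
tool_pos: [0.2396, 0.3499, 0.2275]
ee_rot: [3.141, 0.001, 2.341]
wrist_force: [0.0, 0.3, -0.7]
width: 0.094
time: 1.1
tool_pos: [0.2847, 0.2616, 0.2275]
ee_rot: [3.141, 0.0, 2.08]
wrist_force: [-0.5, 0.3, 0.6]
width: 0.0939
time: 1.43
tool_pos: [0.3298, 0.1731, 0.2274]
ee_rot: [3.141, -0.0, 1.818]
wrist_force: [0.2, 0.6, 0.4]
width: 0.094
time: 1.77
tool_pos: [0.375, 0.0844, 0.2271]
ee_rot: [-3.141, -0.0, 1.558]
wrist_force: [0.4, 0.3, -0.2]
width: 0.0938
time: 2.1
tool_pos: [0.4201, -0.0043, 0.2269]
ee_rot: [-3.141, -0.001, 1.297]
wrist_force: [0.1, -0.3, 0.4]
width: 0.0938
time: 2.6
tool_pos: [0.4636, -0.0908, 0.2275]
ee_rot: [-3.14, -0.001, 1.039]
wrist_force: [0.2, 0.2, 0.0]
width: 0.094
```

```bash

python3 -m inch '[{"linear":[0.43,-0.92,0],"twist":-0.24,"gripper":0.6},{"linear":[0.43,-0.92,0],"twist":-0.24,"gripper":0.6},{"linear":[0.43,-0.92,0],"twist":-0.24,"gripper":0.6},{"linear":[0.43,-0.92,0],"twist":-0.24,"gripper":0.6},{"linear":[0.43,-0.92,0],"twist":-0.24,"gripper":0.6},{"linear":[0.43,-0.92,0],"twist":-0.24,"gripper":0.6}]'
python3 -m inch '[{"linear":[0,0,-0.6],"twist":0,"gripper":0.6},{"linear":[0,0,-0.6],"twist":0,"gripper":0.6},{"linear":[0,0,-0.6],"twist":0,"gripper":0.6},{"linear":[0,0,-0.6],"twist":0,"gripper":0.6},{"linear":[0,0,-0.6],"twist":0,"gripper":0.6}]'
python3 - <<'E'
from h import *
for n in('top','scene'): snap(n,n+'1.png')
s=dict(np.load('/tmp/scene1.png.npz'))
cv2.imwrite('pics/scene1c.png',cv2.resize(cv2.cvtColor(s['image'][130:290,80:280],cv2.COLOR_RGB2BGR),None,fx=3.5,fy=3.5,interpolation=cv2.INTER_CUBIC))
E
```

```text
time: 3.1
tool_pos: [0.5065, -0.1832, 0.2278]
ee_rot: [-3.141, -0.001, 0.787]
wrist_force: [-0.7, -0.8, -1.0]
width: 0.0579
time: 3.52
tool_pos: [0.5074, -0.1847, 0.1696]
ee_rot: [3.139, -0.001, 0.785]
wrist_force: [-0.5, -0.8, 0.2]
width: 0.0563
```

View pics/scene1c.png

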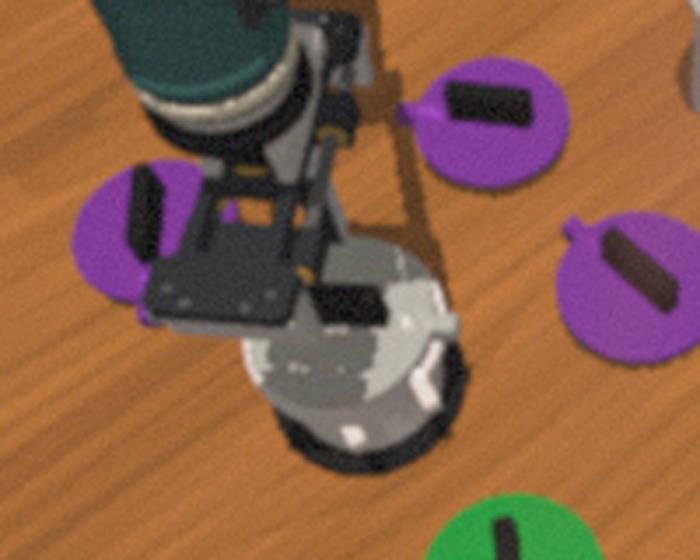

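The scene view shows the jaws open above the bar, with the bar at about (350,303) in the crop between the fingers. Next I descend and close.

```bash

python3 -m inch '[{"linear":[0,0,-0.2],"twist":0,"gripper":0.6},{"linear":[0,0,-0.4],"twist":0,"gripper":0.6},{"linear":[0,0,-0.4],"twist":0,"gripper":0.6},{"linear":[0,0,-0.4],"twist":0,"gripper":0.6},{"linear":[0,0,-0.4],"twist":0,"gripper":0.6}]'
python3 -m inch '[{"linear":[0,0,0],"twist":0,"gripper":0},{"linear":[0,0,0],"twist":0,"gripper":0},{"linear":[0,0,0],"twist":0,"gripper":0},{"linear":[0,0,0],"twist":0,"gripper":0},{"linear":[0,0,0],"twist":0,"gripper":0},{"linear":[0,0,0],"twist":0,"gripper":0},{"linear":[0,0,0],"twist":0,"gripper":0},{"linear":[0,0,0],"twist":0,"gripper":0}]'
```

```text
time: 4.03
tool_pos: [0.5076, -0.1859, 0.1294]
ee_rot: [3.139, -0.001, 0.784]
wrist_force: [-0.0, -0.9, -0.0]
width: 0.0564
time: 4.7
tool_pos: [0.5062, -0.1849, 0.1275]
ee_rot: [-3.14, 0.0, 0.784]
wrist_force: [-2.5, 1.4, 2.3]
width: 0.0137
```

```bash

python3 -m inch '[{"linear":[0,0,0],"twist":-0.07,"gripper":0},{"linear":[0,0,0],"twist":-0.14,"gripper":0},{"linear":[0,0,0],"twist":-0.21,"gripper":0},{"linear":[0,0,0],"twist":-0.28,"gripper":0},{"linear":[0,0,0],"twist":-0.35,"gripper":0},{"linear":[0,0,0],"twist":-0.42,"gripper":0},{"linear":[0,0,0],"twist":-0.5,"gripper":0},{"linear":[0,0,0],"twist":-0.5,"gripper":0}]'
python3 - <<'E'
from h import *
s=snap('scene','scene2.png');t=snap('top','top2.png')
cv2.imwrite('pics/scene2c.png',cv2.resize(cv2.cvtColor(s['image'][180:275,120:240],cv2.COLOR_RGB2BGR),None,fx=6,fy=6,interpolation=cv2.INTER_CUBIC))
E
```

```text
time: 5.37
tool_pos: [0.507, -0.1856, 0.1275]
ee_rot: [3.141, -0.0, 0.259]
wrist_force: [0.0, -0.8, 0.1]
width: 0.014
```

View pics/scene2c.png

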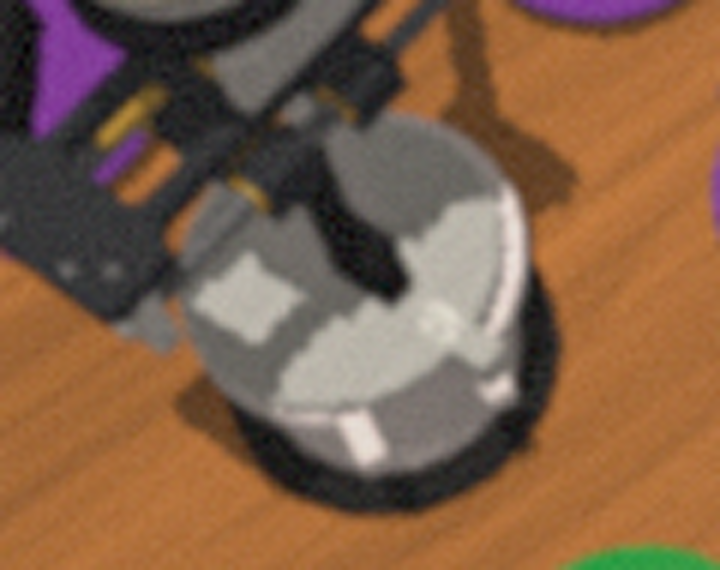

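The lid turns with the tool. Its key is now at about (480,345) in the crop, beside the first lug. I need about 24° more.

```bash

python3 -m inch '[{"linear":[0,0,0],"twist":-0.07,"gripper":0},{"linear":[0,0,0],"twist":-0.14,"gripper":0},{"linear":[0,0,0],"twist":-0.21,"gripper":0},{"linear":[0,0,0],"twist":-0.28,"gripper":0},{"linear":[0,0,0],"twist":-0.35,"gripper":0},{"linear":[0,0,0],"twist":-0.4,"gripper":0},{"linear":[0,0,0],"twist":-0.4,"gripper":0}]'
python3 -m inch '[{"linear":[0,0,-0.02],"twist":0,"gripper":0},{"linear":[0,0,-0.04],"twist":0,"gripper":0},{"linear":[0,0,-0.04],"twist":0,"gripper":0},{"linear":[0,0,-0.04],"twist":0,"gripper":0}]'
python3 - <<'E'
from h import *
s=snap('scene','scene3.png');t=snap('top','top3.png')
cv2.imwrite('pics/scene3c.png',cv2.resize(cv2.cvtColor(s['image'][180:275,120:240],cv2.COLOR_RGB2BGR),None,fx=6,fy=6,interpolation=cv2.INTER_CUBIC))
E
```

```text
time: 6.05
tool_pos: [0.5068, -0.1857, 0.1273]
ee_rot: [3.141, -0.0, -0.158]
wrist_force: [0.6, 0.5, -0.6]
width: 0.0137
time: 6.38
tool_pos: [0.5082, -0.1859, 0.1249]
ee_rot: [3.141, -0.004, -0.157]
wrist_force: [2.6, -0.1, 5.2]
width: 0.0141
```

View pics/scene3c.png

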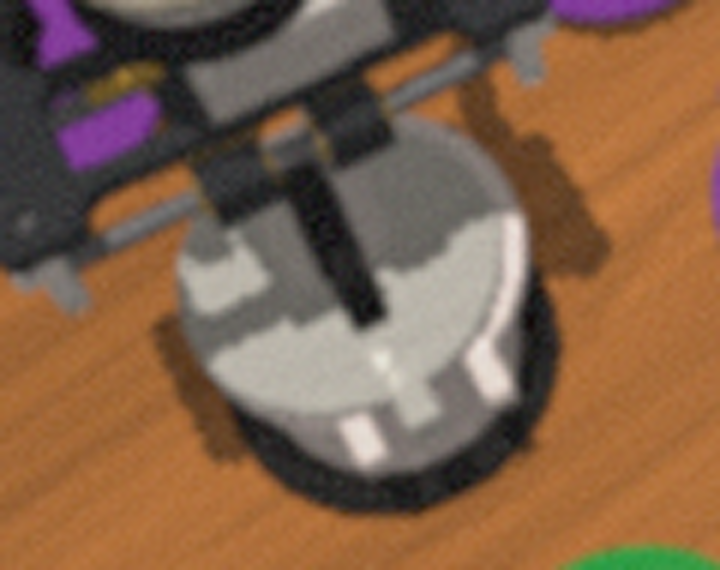

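The key now sits centred between the lugs, at about (418,405). I release, back off and check the seating.

```bash

python3 -m inch '[{"linear":[0,0,0],"twist":0,"gripper":0.1},{"linear":[0,0,0],"twist":0,"gripper":0.3},{"linear":[0,0,0],"twist":0,"gripper":0.6},{"linear":[0,0,0],"twist":0,"gripper":0.6},{"linear":[0,0,0],"twist":0,"gripper":0.6},{"linear":[0,0,0],"twist":0,"gripper":0.6}]'
python3 -m inch '[{"linear":[0,0,0.2],"twist":0,"gripper":0.6},{"linear":[0,0,0.5],"twist":0,"gripper":0.6},{"linear":[0,0,0.8],"twist":0,"gripper":0.6},{"linear":[0,0,0.8],"twist":0,"gripper":0.6},{"linear":[0,0,0.8],"twist":0,"gripper":0.6}]'
python3 -m inch '[{"linear":[-0.5,0.5,0],"twist":0,"gripper":0.6},{"linear":[-1,0.7,0],"twist":0,"gripper":0.6},{"linear":[-1,0.7,0],"twist":0,"gripper":0.6},{"linear":[-1,0.7,0],"twist":0,"gripper":0.6},{"linear":[-1,0.7,0],"twist":0,"gripper":0.6}]'
python3 - <<'E'
from h import *
for n,b in(('top',(270,165,370,260)),('scene',(120,180,240,275))):
    s=snap(n,n+'4.png');w=pts(s);im=s['image'];x0,y0,x1,y1=b
    cv2.imwrite(f'pics/{n}4c.png',cv2.resize(cv2.cvtColor(im[y0:y1,x0:x1],cv2.COLOR_RGB2BGR),None,fx=6,fy=6,interpolation=cv2.INTER_CUBIC))
    for tag,sn in(('before',dict(np.load(f'/tmp/{n}0.png.npz'))),('now',s)):
        w=pts(sn);p=w.reshape(-1,3);r=np.hypot(p[:,0]-.5065,p[:,1]+.1835)
        pl=p[(r<.052)&(p[:,2]>.085)&(p[:,2]<.112)];
        for _ in range(5):
            A=np.c_[pl[:,:2]-[.5065,-.1835],np.ones(len(pl))];k=np.linalg.lstsq(A,pl[:,2],rcond=None)[0];pl=pl[abs(A@k-pl[:,2])<.003]
        print(n,tag,k,np.degrees(np.hypot(*k[:2])),len(pl))
        bar=p[(p[:,2]>.122)&(p[:,2]<.15)&(sn['image'].reshape(-1,3).max(1)<90)&(r<.05)]
        if len(bar)>20:
            e=np.linalg.eigh(np.cov(bar[:,:2].T))[1][:,1];print('bar',bar.mean(0),np.degrees(np.arctan2(e[1],e[0])))
E
```

```text
time: 6.98
tool_pos: [0.5062, -0.1853, 0.1227]
ee_rot: [-3.141, 0.002, -0.159]
wrist_force: [-0.2, 0.1, 0.1]
width: 0.0439
time: 7.4
tool_pos: [0.5077, -0.186, 0.2058]
ee_rot: [3.14, -0.004, -0.159]
wrist_force: [-0.1, 0.0, -0.1]
width: 0.0567
time: 7.82
tool_pos: [0.4047, -0.1143, 0.2016]
ee_rot: [-3.141, 0.002, -0.158]
wrist_force: [0.4, -0.1, 0.3]
width: 0.0563
top before [0.05478534 0.05080456 0.1000301 ] 4.280933069791131 1119
bar [ 0.50398404 -0.18244727  0.13452814] 45.32133627703253
top now [-0.00080918  0.00125203  0.09563526] 0.08541378997731859 885
bar [ 0.50762894 -0.1861621   0.13093262] 170.99392115465162
scene before [0.05443938 0.05791294 0.09887874] 4.554043129803666 1229
bar [ 0.5104784  -0.18321671  0.13223021] -135.39491955460159
scene now [ 0.00133581 -0.00017997  0.0947243 ] 0.07722774981662195 1393
bar [ 0.51492208 -0.18678103  0.13014096] 170.93612583823443
```

View pics/scene4c.png

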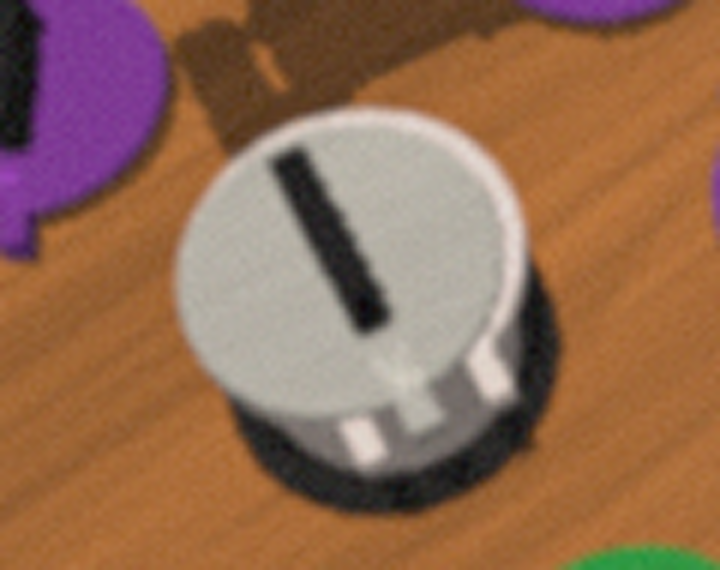

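View pics/top4.png

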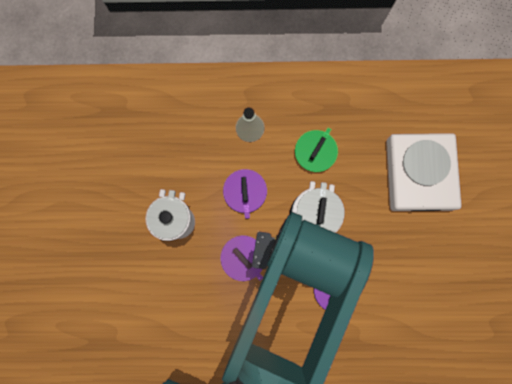

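The lid lies flat, with tilt below 0.1° and the plate top at about 95–96 mm (90 + 6 expected). It is aligned at −9° against the notch's −9.5°, and the bystanders have not moved.

```bash
python3 - <<'E'
from h import *
print(robot.get_obs()['wrist_force']); print(robot.close_job())
E
```

```text
[ 0.9569323  -0.74050727  0.28372812]
the job is handed in; nothing more can be done
None
```

I gripped the lid by its bar and turned it about 54° clockwise on the rim. When the key was between the lugs I lowered it slightly and let go. I then backed the arm off and handed the job in at about 8 s.

Last checks, from both cameras:
- **Flatness:** the lid's tilt measured under 0.1°, down from about 4.3–4.6° at the start.
- **Height:** the plate top was at 94.7–95.6 mm. A seated lid should read 96 mm, so that is within camera accuracy.
- **Alignment:** the bar lay at −9°, and the notch at about −9.5°.
- **Centring:** by the top camera the bar was about 3 mm off the canister's centre. The scene camera put it at about 9 mm, but its bar reading probably includes the bar's side face. It read about 4 mm further out than the top camera before the move too. Both are inside the 12 mm limit.
- **Bystanders:** by eye in the top picture, the tall canister and the flask stood where they were. I did not measure their positions.
- **Contact:** the gripper was open and clear, and the wrist force was about 1 N, which is noise level.

No check failed. The hand-in gave no verdict.

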